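# Fit the trimming chuck on the wheel's locating pin and hold it down

## Task

Throw the isolator's toggle, which is on, over to its other end (off), then fit the wooden trimming chuck on the wheel: slide it over the locating pin in the middle of the wheel's sprung plate until it drops flat onto the plate. Press it down until the plate is fully down, and finish like that, with the gripper still pressing the chuck down so that I can fasten it. Leave the clay-coloured cup where it stands.

Things in the scene. Friction and masses are not known exactly. Their poses are not given: they have to be found in the camera images.
- chuck_mid (a point): Middle (on the axis, 40 mm above the underside) of the loose turned wooden chuck, upright, 80 mm high, about 0.25 kg: a disc 110 mm across, 24 mm thick, and on it a plain neck 38 mm across from 29 to 80 mm above the underside, to grip (a cone to 48 mm across below that). Centre of underside: hole 14 mm across, 24 mm deep, unseen from above. Round, its turn about z is free.
- pin (a point): On the axis of the fixed steel locating pin, level with the raised plate's top (z 76 mm). Pin: 10 mm across, 14 mm high above the plate, its top 5.5 mm narrowing to 4 mm. It is in the middle of an aluminium plate 116 mm across on a fixed white square wheel housing, 180 x 180 mm, 56 mm high. With the chuck on the pin and the plate up, chuck_mid is 40 mm above this point. The wheel is still.
- seat (a joint): Travel of the wheel's sprung plate: 0 m up, 0.006 m fully down against its stop. Pressing it starts at about 4 N and fully down takes about 13 N, the chuck's weight included; the chuck's weight alone does not move it.
- toggle_pivot (a point): Middle of the hinge of the isolator's toggle, 66 mm above the table, on a fixed grey box 84 (along x) x 66 mm, 58 mm high, with two small lugs up to 71 mm high beside the toggle. This point's x axis is the level direction in which the toggle is thrown to off, y is the hinge's axis, z is up.
- toggle_tip (a point): Point in the toggle's black grip near its free end, 66 mm from the hinge. The grip is 14 mm thick in the direction of throw and 22 mm wide along the hinge, and ends 1 mm beyond this point; it begins 33 mm from the hinge.
- toggle (a joint): Angle of the toggle about its hinge: 0 rad is on (it leans 0.6 rad from upright to the -x side of toggle_pivot), 1.2 rad is off (leans 0.6 rad to the +x side). Its weight carries it over centre: past 0.75 rad it falls by itself to the end, below 0.45 rad it falls back. About 1 to 3 N at the grip moves it.
- cup_mid (a point): Middle (38 mm above the table) of the loose clay-coloured cup, a bystander, 78 mm across and 76 mm high. It and the chuck may have changed places.

How it is judged:
On the way, in this order (a step that is already met when the one before it is completed fails the run):
1. the toggle is thrown to off while the chuck is not yet on the pin (value of joint toggle above 1 rad and horizontal distance between chuck_mid and pin above 0.06 m), for 0.2 s.
2. the chuck has dropped over the pin, flat on the plate (horizontal distance between chuck_mid and pin below 0.005 m and angle between chuck_mid's own z axis and vertical below 0.06 rad and z of chuck_mid in the frame of pin below 0.043 m and value of joint toggle above 1 rad), for 0.2 s.
At the end, for the whole second after the job is handed in: the toggle is off (over 1.0 rad); the chuck is upright (within 0.06 rad) on the pin, its axis within 5 mm of the pin's, and pressed down by the gripper (fingers touching it with over 2 N) so that the plate is down by more than 4.2 mm of its 6 mm, all through the last second (horizontal distance between chuck_mid and pin below 0.005 m and angle between chuck_mid's own z axis and vertical below 0.06 rad and z of chuck_mid in the frame of pin below 0.0365 m and value of joint seat above 0.0042 m and contact force between the fingers and chuck above 2 N and value of joint toggle above 1 rad); the arm keeps its last pose, push and grip.
It fails at once if the cup is shifted by more than 40 mm or tipped (distance of cup_mid from where it was at the start of the episode above 0.04 m or angle between cup_mid's own z axis and vertical above 0.5 rad).
It also fails if it takes over 58 s, if anything falls off the work surface, if the arm or the gripper's body presses on something with over 40 N, if the wrist force passes 120 N, or if a joint passes its speed limit or range.

## Robot

A 6-joint arm with a two-finger parallel gripper is mounted at the origin on a cart in front of the work surface, level with it; the furniture and walls round the work are solid. World frame = base frame: x ahead of the robot, y to its left, z up, the work surface at z = 0. Lengths are in m, angles in rad, forces in N, time in s.
With the tool pointing down it reaches from about 0.375 to 0.975 m from the base axis. Payload 3.8 kg.
Tool frame: the origin (TCP) lies midway between the tips of the shut fingers; the grasp point (between the pads) lies 19 mm behind it; z points along the fingers, y is the line along which they close (so a half turn about z gives the same grasp; the last joint's range is limited). The gripper opens to 85 mm and grips with 20 to 120 N. Pads are 22 mm wide; open, the fingers measure 114 mm over their backs; the gripper's body (76 mm by 85 mm) begins 54 mm behind the grasp point. The pads swing forward as they close: fully open they stand 13 mm farther back than shut.
Start: joints at [1.312, 0.264, 1.604, -0, 1.274, -0.037], TCP at [0.148, 0.658, 0.231] pointing down, gripper open.
Joint ranges: [-2.63, 2.63], [-0.94, 2.18], [0.31, 2.57], [-1.31, 4.45], [0, 2.66], [-2.55, 2.55]. Speed limits (rad/s): [2.57, 2.57, 3.14, 3.14, 3.14, 3.14].

## Interface

Orientations are given as a rotation vector (axis times angle).
In Python, from workcell import read_state, vision, ticket gives the robot as it stands. The module is installed in compiled form; this text tells all that it offers.
- The arm moves only by the tool jog_arm, never from a script. Its arguments are lists of equal length, an entry for each row: "turn": the turn, a rotation vector about the tool's x, y, z in rad, a list of three; "delta_pos": the shift along the tool's x, y, z in m, a list of three; "gripper": the finger opening in m, from 0 to 0.0854. In form: {"turn": [[rx, ry, rz], ...], "delta_pos": [[dx, dy, dz], ...], "gripper": [gripper, ...]}. A call has 1 to 20 rows; each row shifts and turns the commanded pose from where the row before left it, along the tool's axes as they then stand; what a row does not reach is not made up. A row lasts 1/12 s, in which the tool goes at most 41.7 mm and 7.16 degrees, less where a joint would pass 70% of its speed; a pose out of reach is approached as far as the arm can. A call with a gripper value outside its range is refused whole. The fingers move at their own pace and stop on an object; "grip_force" is the grip in N (left out, the last holds). Time passes only in rows, so rows that do not move let the fingers close. It gives the time, the measured TCP pose, the force, the opening and the grip force at its end, in the units of the state.
- read_state(): the state, without advancing time (a new reading comes with each control period).
- vision.read_camera(name): name is "side" or "top"; returns the picture (480x640x3 uint8, red, green, blue); there is no depth.
- vision.calibration(name): a dict with "vfov" (degrees; the focal length in pixels is half the picture's height over the tangent of half this angle, whatever the lens; pixels are square), "cx", "cy" (the principal point, pixels), "R" (3x3) and "t" (3): a world point X has camera coordinates R X + t. Camera axes: x right, y down, z forward; pixel columns grow to the right and rows downward; lengths in m; the calibration is good to about 2 mm. A picture is of the moment at which its call begins. calibration takes no time and is no camera call.
- ticket.finish_job(): hands the job in; it is judged then, once.
The state is a dict: "time": time; "q": joint angles; "joint_vel": joint speeds; "joint_torque": joint torques, N m; "tool_pos": TCP position; "tcp_rot": TCP orientation; "wrist_force": force on the tool from outside, world axes, zero at the start; "torque": the same for the moment, N m; "width": opening from 0.0 (shut) to 1.0 (fully open); "grip_force": force on a finger pad.
Only numpy, scipy, OpenCV 4.12 (cv2) and the standard library are available. Lean on these libraries where they do the work, as an engineer would, in place of code of your own. Each camera call takes 0.05 s, during which the arm holds its last target. There are 200 camera calls.

## Working session

There is one attempt and no reset: what is moved stays moved. The work goes in short steps, Python scripts to look and compute and a tool call to move; the robot and the scene stay as the last step left them, time stands still between calls to the robot, and variables do not carry over. Pictures are saved under pics/ and viewed, at most 10 in all, crops included, and the job is handed in when it is done.

Besides the shell and the picture viewer there is one more tool, called after "Request:" in YAML: its name, and indented under it one key for each argument. jog_arm: Moves the arm, as the interface text tells. Its arguments: {"type":"object","properties":{"turn":{"type":"array","items":{"type":"array","items":{"type":"number"}}},"delta_pos":{"type":"array","items":{"type":"array","items":{"type":"number"}}},"gripper":{"type":"array","items":{"type":"number"}},"grip_force":{"type":"number"}},"required":["turn","delta_pos","gripper"]}

```bash
mkdir -p pics
python3 - <<'E'
from workcell import read_state, vision
import cv2
for n in ("side","top"):
    im=vision.read_camera(n); cv2.imwrite(f"pics/{n}0.png",im[:,:,::-1]); c=vision.calibration(n); print(n,c)
s=read_state(); print(s)
E
```

```text
side {'vfov': 50.57177731767252, 'cx': 314.50004668080646, 'cy': 235.53542538949267, 'R': array([[-0.98745827, -0.15742516,  0.01197841],
       [-0.06930138,  0.36402432, -0.92880763],
       [ 0.14185725, -0.9179889 , -0.3703686 ]]), 't': array([0.49894339, 0.12312189, 1.06153015])}
top {'vfov': 43.75691729866579, 'cx': 322.26376474101727, 'cy': 238.40078424039731, 'R': array([[ 1.20476147e-03, -9.99962293e-01, -8.60001015e-03],
       [-9.85751685e-01,  2.58994858e-04, -1.68206864e-01],
       [ 1.68202749e-01,  8.68012364e-03, -9.85714203e-01]]), 't': array([-1.11893582e-03,  5.04709040e-01,  1.45583362e+00])}
{'time': 0.1, 'q': array([ 1.31206079e+00,  2.64660914e-01,  1.60524565e+00, -1.19875696e-05,
        1.27375089e+00, -3.69100649e-02]), 'joint_vel': array([ 0.0021337 , -0.00219935, -0.00411156,  0.00130269,  0.00077389,
       -0.00045383]), 'joint_torque': array([-2.04921039e-04, -5.16702783e+01, -3.68592238e+01, -5.78386721e-05,
        6.25599627e-03, -1.44120492e-05]), 'tool_pos': array([0.14834532, 0.65779965, 0.23009351]), 'tcp_rot': array([-0.3476906 , -3.12199709,  0.00321035]), 'wrist_force': array([ 0.14822834, -0.56107052,  0.75868513]), 'torque': array([-0.01063535,  0.00969773,  0.02177498]), 'grip_force': 0.0, 'width': 0.9977915010816494}
```

View pics/side0.png

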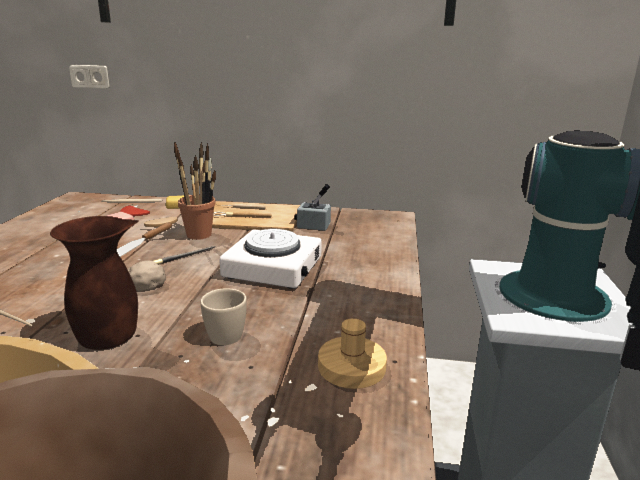

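View pics/top0.png

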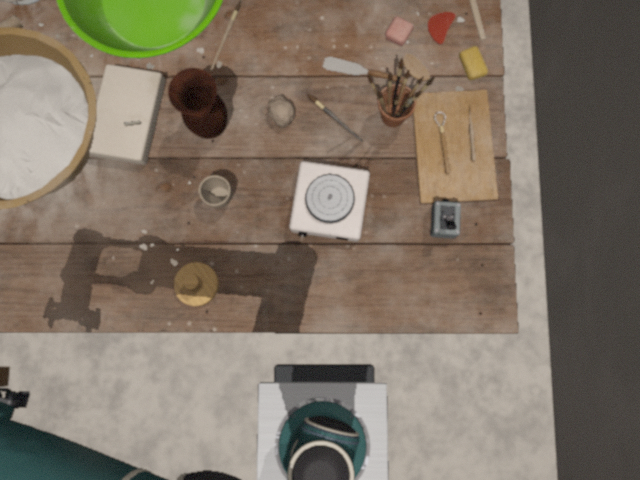

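```bash
cat > h.py <<'E'
import numpy as np, cv2
from workcell import read_state, vision
C={n:vision.calibration(n) for n in("side","top")}
def f(c): return 240/np.tan(np.radians(c["vfov"]/2))
def ray(n,u,v):
    c=C[n]; d=c["R"].T@np.array([(u-c["cx"])/f(c),(v-c["cy"])/f(c),1]); return -c["R"].T@c["t"], d/np.linalg.norm(d)
def plane(n,u,v,z):
    o,d=ray(n,u,v); return o+d*(z-o[2])/d[2]
def two(a,b):
    (o1,d1),(o2,d2)=ray("top",*a),ray("side",*b)
    s=np.linalg.lstsq(np.c_[d1,-d2],o2-o1,rcond=None)[0]; p,q=o1+s[0]*d1,o2+s[1]*d2
    return (p+q)/2,np.linalg.norm(p-q)
def proj(n,X):
    c=C[n]; p=c["R"]@np.array(X)+c["t"]; return np.round([c["cx"]+f(c)*p[0]/p[2],c["cy"]+f(c)*p[1]/p[2]],1)
def crop(im,x,y,w,h,k): return cv2.resize(im[y:y+h,x:x+w],None,fx=k,fy=k,interpolation=cv2.INTER_CUBIC)
E
python3 - <<'E'
from h import *
s=cv2.imread("pics/side0.png");t=cv2.imread("pics/top0.png")
a=np.vstack([np.hstack([crop(t,150,250,80,60,5),crop(t,410,180,80,60,5)]),np.hstack([crop(s,280,170,80,60,5),crop(s,230,220,80,60,5)])])
cv2.imwrite("pics/z1.png",a)
a=np.vstack([np.hstack([crop(t,290,155,80,60,5),crop(t,290,185,80,60,5)]),np.hstack([crop(s,313,310,80,60,5),crop(s,313,340,80,60,5)])])
cv2.imwrite("pics/z2.png",a)
E
```

```text
(no output)
```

View pics/z1.png

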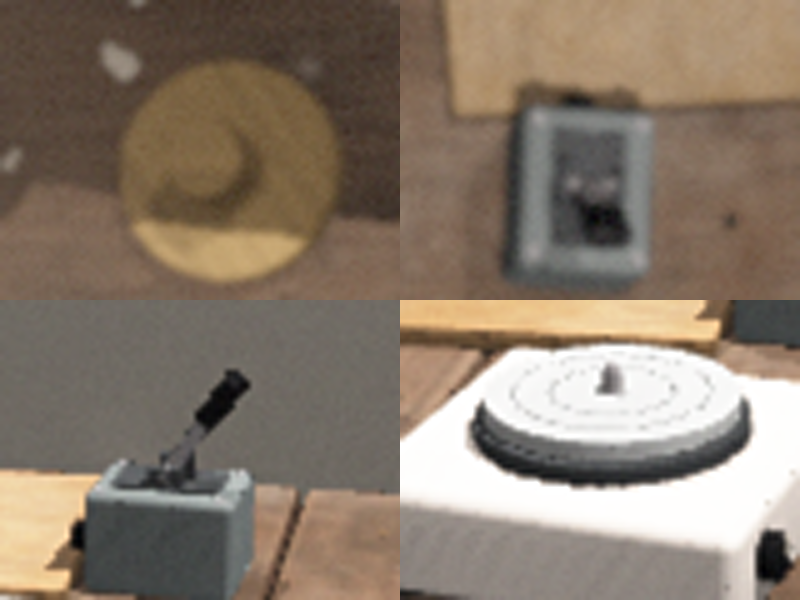

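View pics/z2.png

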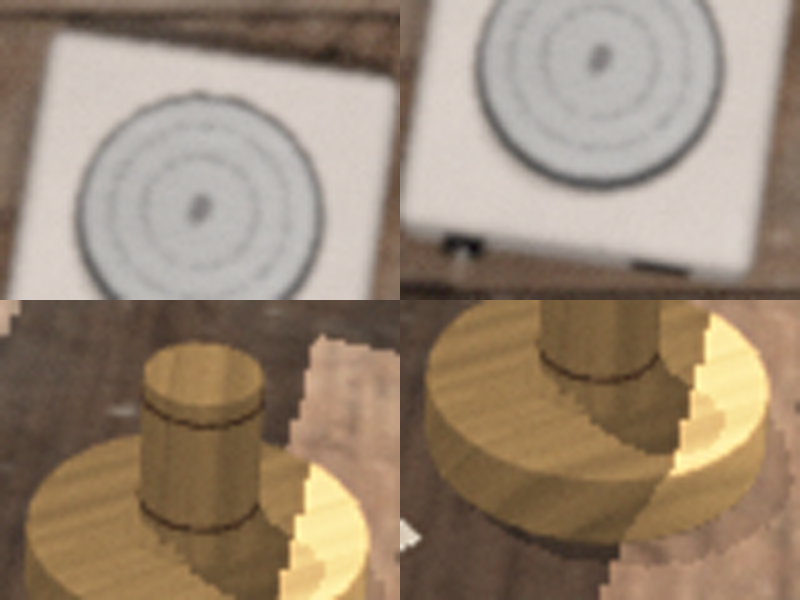

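Run:
```python
from h import *
P=lambda *a:print(*a)
np.set_printoptions(precision=4,suppress=True)
P("cam",ray("top",0,0)[0],ray("side",0,0)[0])
P("chuck disc top",plane("top",196.1,284.2,.022)); P("neck two",two((189.4,282),(353.6,324.6))); P("neck side",plane("side",353.6,324.6,.08), "neck top",plane("top",189.4,282,.08))
P("plate",plane("top",329.8,198,.075),"pin side base",plane("side",272.4,238.2,.076),"pinbase-top tip",plane("top",330,197,.09))
# dims check
P("plate w",np.linalg.norm(plane("top",305,198,.076)-plane("top",354.6,198,.076)))
for u,v in((513,107),(652,107),(652,276),(507,276)): P("box",plane("top",410+(u-400)/5,180+v/5,.058))
for u,v in((90,190),(235,197),(250,170),(122,160)): P("box side",plane("side",280+u/5,170+v/5,.058))
P("tip",two((451,225.5),(326.5,186)))
t=cv2.cvtColor(cv2.imread("pics/top0.png"),cv2.COLOR_BGR2HSV)
# dark mask in toggle region
g=t[180:240,410:490,2]; m=np.argwhere(g<45); P("dark",len(m),m.mean(0)[::-1]+[410,180],m.min(0)[::-1]+[410,180],m.max(0)[::-1]+[410,180])
P("cup",plane("top",214.5,190,.076))
s=cv2.cvtColor(cv2.imread("pics/side0.png"),cv2.COLOR_BGR2HSV)[182:202,310:335,2]
m=np.argwhere(s<45);P("dark side",len(m),m.mean(0)[::-1]+[310,182],m.min(0)[::-1]+[310,182],m.max(0)[::-1]+[310,182])
```

```text
cam [ 0.2526 -0.0139  1.5199] [0.3506 1.0082 0.5015]
chuck disc top [0.3915 0.3164 0.022 ]
neck two (array([0.3924, 0.3203, 0.0788]), np.float64(0.0017091943867462967))
neck side [0.3932 0.3221 0.08  ] neck top [0.3915 0.32   0.08  ]
plate [ 0.6009 -0.0197  0.075 ] pin side base [ 0.6032 -0.0132  0.076 ] pinbase-top tip [ 0.5998 -0.0202  0.09  ]
plate w 0.1229627327404463
box [ 0.596  -0.2772  0.058 ]
box [ 0.596  -0.3467  0.058 ]
box [ 0.5101 -0.3434  0.058 ]
box [ 0.5101 -0.2717  0.058 ]
box side [ 0.5966 -0.2828  0.058 ]
box side [ 0.5173 -0.2862  0.058 ]
box side [ 0.5154 -0.3342  0.058 ]
box side [ 0.5888 -0.3382  0.058 ]
tip (array([ 0.5231, -0.3086,  0.117 ]), np.float64(0.00018228798561024435))
dark 50 [449.38 221.44] [444 200] [454 227]
cup [0.6213 0.2672 0.076 ]
dark side 59 [323.9153 189.7966] [319 184] [329 195]
```

Request:
jog_arm:
  turn:
    - [0,0,-0.111]
    - [0,0,-0.111]
    - [0,0,0]
    - [0,0,0]
    - [0,0,0]
    - [0,0,0]
    - [0,0,0]
    - [0,0,0]
    - [0,0,0]
    - [0,0,0]
    - [0,0,0]
    - [0,0,0]
    - [0,0,0]
    - [0,0,0]
    - [0,0,0]
    - [0,0,0]
    - [0,0,0]
    - [0,0,0]
  delta_pos:
    - [0,0,0]
    - [0,0,0]
    - [-0.02,-0.027,-0.002]
    - [-0.02,-0.027,-0.002]
    - [-0.02,-0.027,-0.002]
    - [-0.02,-0.027,-0.002]
    - [-0.02,-0.027,-0.002]
    - [-0.02,-0.027,-0.002]
    - [-0.02,-0.027,-0.002]
    - [-0.02,-0.027,-0.002]
    - [-0.02,-0.027,-0.002]
    - [-0.02,-0.027,-0.002]
    - [-0.02,-0.027,-0.002]
    - [-0.02,-0.027,-0.002]
    - [-0.02,-0.027,-0.002]
    - [-0.02,-0.027,-0.002]
    - [-0.02,-0.027,-0.002]
    - [0,0,0]
  gripper: [0,0,0,0,0,0,0,0,0,0,0,0,0,0,0,0,0,0]

```text
time: 1.6
tool_pos: [0.4514, 0.2492, 0.2614]
tcp_rot: [0.007, 3.14, -0.004]
wrist_force: [-0.0, -0.4, 0.2]
width: 0.003
grip_force: 0.0
```

Request:
jog_arm:
  turn:
    - [0,0,0]
    - [0,0,0]
    - [0,0,0]
    - [0,0,0]
    - [0,0,0]
    - [0,0,0]
    - [0,0,0]
    - [0,0,0]
    - [0,0,0]
    - [0,0,0]
    - [0,0,0]
    - [0,0,0]
    - [0,0,0]
    - [0,0,0]
    - [0,0,0]
    - [0,0,0]
    - [0,0,0]
  delta_pos:
    - [0,-0.035,0]
    - [0,-0.035,0]
    - [0,-0.035,0]
    - [0,-0.035,0]
    - [0,-0.035,0]
    - [0,-0.035,0]
    - [0,-0.035,0]
    - [0,-0.035,0]
    - [0,-0.035,0]
    - [0,-0.035,0]
    - [0,-0.035,0]
    - [0,-0.035,0]
    - [0,-0.035,0]
    - [0,-0.035,0]
    - [0,-0.035,0]
    - [0,-0.035,0]
    - [0,0,0]
  gripper: [0,0,0,0,0,0,0,0,0,0,0,0,0,0,0,0,0]

```text
time: 3.02
tool_pos: [0.4484, -0.3113, 0.2607]
tcp_rot: [-0.006, -3.141, 0.004]
wrist_force: [-0.4, 0.1, 0.1]
width: 0.001
grip_force: 0.0
```

Request:
jog_arm:
  turn:
    - [0,0,0]
    - [0,0,0]
    - [0,0,0]
    - [0,0,0]
    - [0,0,0]
    - [0,0,0]
    - [0,0,0]
    - [0,0,0]
    - [0,0,0]
    - [0,0,0]
    - [0,0,0]
    - [0,0,0]
    - [0,0,0]
    - [0,0,0]
    - [0,0,0]
    - [0,0,0]
    - [0,0,0]
    - [0,0,0]
  delta_pos:
    - [0,0,0.033]
    - [0,0,0.033]
    - [0,0,0.033]
    - [0,0,0.033]
    - [0,0,0.033]
    - [0,0,0]
    - [-0.01,0,0]
    - [-0.01,0,0]
    - [-0.01,0,0]
    - [-0.01,0,0]
    - [-0.01,0,0]
    - [-0.01,0,0]
    - [-0.01,0,0]
    - [-0.01,0,0]
    - [-0.01,0,0]
    - [-0.01,0,0]
    - [-0.01,0,0]
    - [0,0,0]
  gripper: [0,0,0,0,0,0,0,0,0,0,0,0,0,0,0,0,0,0]

```text
time: 4.52
tool_pos: [0.5594, -0.3063, 0.0959]
tcp_rot: [0.002, -3.14, -0.0]
wrist_force: [-1.7, 0.3, 2.7]
width: -0.001
grip_force: 1.2
```

Run:
```python
from h import *
a=vision.read_camera("side")[:,:,::-1]; t=vision.read_camera("top")[:,:,::-1]
cv2.imwrite("pics/z3.png",np.hstack([crop(a,265,140,90,100,4),crop(t,400,150,90,100,4)]))
print(read_state()["wrist_force"])
```

```text
[-1.26198952  0.81755524  0.18983508]
```

View pics/z3.png

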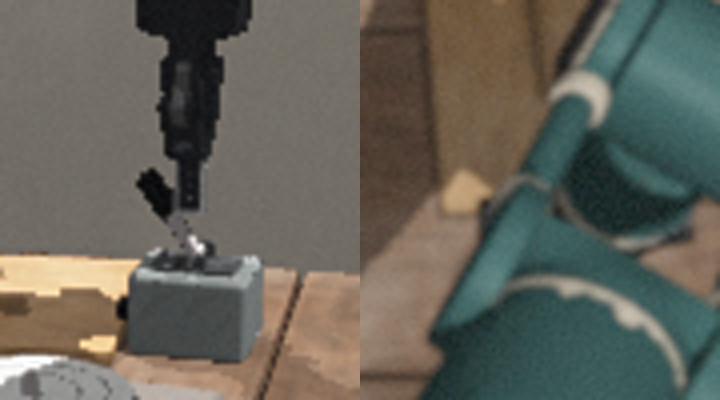

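Request:
jog_arm:
  turn:
    - [0,0,0]
    - [0,0,0]
    - [0,0,0]
    - [0,0,0]
    - [0,0,0]
    - [0,0,0]
    - [0,0,0]
    - [0,0,0]
    - [0,0,0]
    - [0,0,0]
    - [0,0,0]
    - [0,0,0]
    - [0,0,0]
    - [0,0,0]
    - [0,0,0]
  delta_pos:
    - [0.02,0,0]
    - [0.025,0,0]
    - [0.02,0,-0.02]
    - [0,0,-0.035]
    - [0,0,-0.035]
    - [0,0,-0.035]
    - [0,0,-0.035]
    - [0,0.035,0]
    - [0,0.035,0]
    - [0,0.035,0]
    - [0,0.035,0]
    - [0,0.035,0]
    - [0,0.035,0]
    - [0,0.035,0]
    - [0,0.035,0]
  gripper: [0,0,0,0,0,0,0,0.04,0.085,0.085,0.085,0.085,0.085,0.085,0.085]

```text
time: 5.87
tool_pos: [0.4937, -0.0246, 0.2566]
tcp_rot: [0.001, 3.14, 0.001]
wrist_force: [0.6, 0.1, 0.0]
width: 0.992
grip_force: 0.0
```

Request:
jog_arm:
  turn:
    - [0,0,0]
    - [0,0,0]
    - [0,0,0]
    - [0,0,0]
    - [0,0,0]
    - [0,0,0]
    - [0,0,0]
    - [0,0,0]
    - [0,0,0]
  delta_pos:
    - [0,0.035,0]
    - [0,0.035,0]
    - [0,0.035,0]
    - [0,0.035,0]
    - [0,0.035,0]
    - [0,0.035,0]
    - [0,0.035,0]
    - [0,0.035,0]
    - [0,0,0]
  gripper: [0.085,0.085,0.085,0.085,0.085,0.085,0.085,0.085,0.085]

```text
time: 6.62
tool_pos: [0.4933, 0.2594, 0.2565]
tcp_rot: [-0.007, 3.141, 0.007]
wrist_force: [0.1, -1.3, 0.4]
width: 0.994
grip_force: 0.0
```

Run:
```python
from h import *
np.set_printoptions(precision=4,suppress=True)
t=np.mean([vision.read_camera("top").astype(float) for _ in range(4)],0).astype(np.uint8)[:,:,::-1]
s=np.mean([vision.read_camera("side").astype(float) for _ in range(3)],0).astype(np.uint8)[:,:,::-1]
cv2.imwrite("pics/t4.png",t);cv2.imwrite("pics/s4.png",s)
for nm in("top0","t4"):
  im=cv2.imread(f"pics/{nm}.png"); h=cv2.cvtColor(im,cv2.COLOR_BGR2HSV)
  # housing: white, low saturation, bright
  def big(m,x0,y0,x1,y1):
    z=np.zeros_like(m); z[y0:y1,x0:x1]=m[y0:y1,x0:x1]
    cs=cv2.findContours(z,cv2.RETR_EXTERNAL,cv2.CHAIN_APPROX_NONE)[0]; return max(cs,key=cv2.contourArea)
  c=big(((h[...,2]>135)&(h[...,1]<60)).astype(np.uint8),280,150,380,250)
  r=cv2.minAreaRect(c); print(nm,"housing",r,plane("top",*r[0],.056))
  b=cv2.boxPoints(r); w=[plane("top",*p,.056) for p in b]; print([np.linalg.norm(w[i]-w[i-1]) for i in range(4)])
  c=big(((h[...,0]>15)&(h[...,0]<28)&(h[...,1]>100)).astype(np.uint8),165,255,225,315)
  e=cv2.fitEllipse(cv2.convexHull(c)); print("chuck",e,plane("top",*e[0],.02))
print(read_state()["tool_pos"])
cv2.imwrite("pics/z4.png",np.hstack([crop(s,265,160,90,100,4),crop(t,280,150,100,100,4)]))
```

```text
top0 housing ((329.3792419433594, 200.57943725585938), (72.4915542602539, 71.4814453125), 8.652542114257812) [ 0.5988 -0.0188  0.056 ]
[np.float64(0.18034983675701569), np.float64(0.18445327916833767), np.float64(0.18404271811556422), np.float64(0.18365128664539776)]
chuck ((195.7863311767578, 283.665771484375), (44.577693939208984, 46.0187873840332), 85.43012237548828) [0.393  0.3177 0.02  ]
t4 housing ((329.4538879394531, 200.8162078857422), (72.2977523803711, 72.44206237792969), 8.29714584350586) [ 0.5982 -0.0189  0.056 ]
[np.float64(0.1798194297212432), np.float64(0.18690249787442645), np.float64(0.1835554490250157), np.float64(0.18611696510263437)]Traceback (most recent call last):
  File "<stdin>", line 15, in <module>
  File "<stdin>", line 11, in big
ValueError: max() iterable argument is empty
```

Run:
```python
from h import *
s=cv2.imread("pics/s4.png");t=cv2.imread("pics/t4.png")
cv2.imwrite("pics/z4.png",np.hstack([crop(s,270,160,66,100,4),crop(t,415,150,66,100,4),crop(t,295,150,66,100,4)]))
```

```text
(no output)
```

View pics/z4.png

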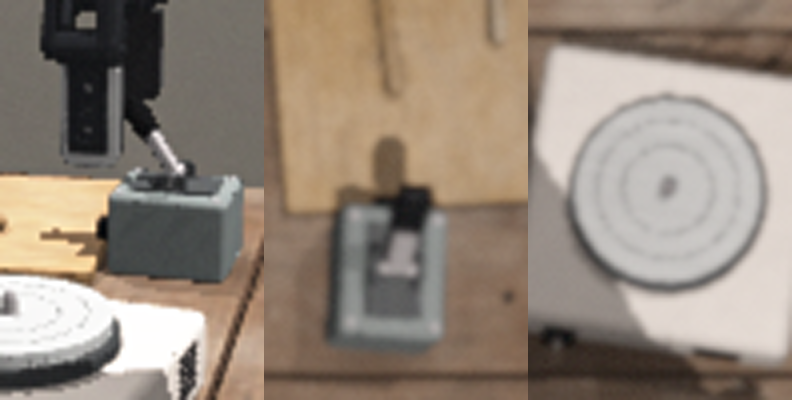

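Request:
jog_arm:
  turn:
    - [0,0,0]
    - [0,0,0]
    - [0,0,0]
    - [0,0,0]
    - [0,0,0]
    - [0,0,0]
    - [0,0,0]
    - [0,0,0]
    - [0,0,0]
    - [0,0,0]
    - [0,0,0]
    - [0,0,0]
    - [0,0,0]
    - [0,0,0]
    - [0,0,0]
  delta_pos:
    - [0.025,0.015,0]
    - [0.025,0.015,0]
    - [0.025,0.015,0]
    - [0.026,0.015,0]
    - [0,0,0.03]
    - [0,0,0.03]
    - [0,0,0.03]
    - [0,0,0.03]
    - [0,0,0.025]
    - [0,0,0.02]
    - [0,0,0.02]
    - [0,0,0.015]
    - [0,0,0.01]
    - [0,0,0.01]
    - [0,0,0]
  gripper: [0.085,0.085,0.085,0.085,0.085,0.085,0.085,0.085,0.085,0.085,0.085,0.085,0.085,0.085,0.085]

```text
time: 8.22
tool_pos: [0.3918, 0.3122, 0.0347]
tcp_rot: [-0.001, -3.139, 0.003]
wrist_force: [-0.4, -0.2, -0.1]
width: 0.995
grip_force: 0.0
```

Request:
jog_arm:
  turn:
    - [0,0,0]
    - [0,0,0]
    - [0,0,0]
    - [0,0,0]
    - [0,0,0]
    - [0,0,0]
    - [0,0,0]
    - [0,0,0]
    - [0,0,0]
    - [0,0,0]
    - [0,0,0]
    - [0,0,0]
  delta_pos:
    - [0,0.006,0]
    - [0,0,0]
    - [0,0,0]
    - [0,0,0]
    - [0,0,0]
    - [0,0,0]
    - [0,0,0]
    - [0,0,0]
    - [0,0,0]
    - [0,0,0]
    - [0,0,0]
    - [0,0,0]
  gripper: [0.085,0.07,0.06,0.052,0.046,0.042,0.038,0.034,0.03,0.03,0.03,0.03]
  grip_force: 50

```text
time: 9.22
tool_pos: [0.3928, 0.3198, 0.0368]
tcp_rot: [-0.0, 3.141, 0.001]
wrist_force: [-1.4, -0.4, 4.4]
width: 0.429
grip_force: 50.6
```

Request:
jog_arm:
  turn:
    - [0,0,0]
    - [0,0,0]
    - [0,0,0]
    - [0,0,0]
    - [0,0,0]
    - [0,0,0]
    - [0,0,0]
    - [0,0,0]
  delta_pos:
    - [0,0,-0.015]
    - [0,0,-0.025]
    - [0,0,-0.03]
    - [0,0,-0.03]
    - [0,0,-0.03]
    - [0,0,-0.02]
    - [0,0,0]
    - [0,0,0]
  gripper: [0.03,0.03,0.03,0.03,0.03,0.03,0.03,0.03]

```text
time: 9.88
tool_pos: [0.3929, 0.3197, 0.1865]
tcp_rot: [-0.0, 3.14, 0.001]
wrist_force: [0.0, 0.2, -3.3]
width: 0.429
grip_force: 50.6
```

Request:
jog_arm:
  turn:
    - [0,0,0]
    - [0,0,0]
    - [0,0,0]
    - [0,0,0]
    - [0,0,0]
    - [0,0,0]
    - [0,0,0]
    - [0,0,0]
    - [0,0,0]
    - [0,0,0]
    - [0,0,0]
    - [0,0,0]
    - [0,0,0]
    - [0,0,0]
    - [0,0,0]
    - [0,0,0]
    - [0,0,0]
    - [0,0,0]
    - [0,0,0]
    - [0,0,0]
  delta_pos:
    - [-0.01,-0.017,0]
    - [-0.0125,-0.02,0]
    - [-0.0125,-0.02,0]
    - [-0.0125,-0.02,0]
    - [-0.0125,-0.02,0]
    - [-0.0125,-0.02,0]
    - [-0.0125,-0.02,0]
    - [-0.0125,-0.02,0]
    - [-0.0125,-0.02,0]
    - [-0.0125,-0.02,0]
    - [-0.0125,-0.02,0]
    - [-0.0125,-0.02,0]
    - [-0.0125,-0.02,0]
    - [-0.0125,-0.02,0]
    - [-0.0125,-0.02,0]
    - [-0.0125,-0.02,0]
    - [-0.01,-0.02,0]
    - [0,0,0]
    - [0,0,0]
    - [0,0,0]
  gripper: [0.03,0.03,0.03,0.03,0.03,0.03,0.03,0.03,0.03,0.03,0.03,0.03,0.03,0.03,0.03,0.03,0.03,0.03,0.03,0.03]

```text
time: 11.55
tool_pos: [0.5982, -0.0172, 0.1833]
tcp_rot: [-0.001, -3.136, -0.001]
wrist_force: [0.5, 0.3, -2.2]
width: 0.427
grip_force: 50.9
```

Run:
```python
from h import *
np.set_printoptions(precision=4,suppress=True)
s=np.mean([vision.read_camera("side").astype(float) for _ in range(3)],0).astype(np.uint8)[:,:,::-1]
cv2.imwrite("pics/s5.png",s)
st=read_state(); p=st["tool_pos"]; print(p,st["wrist_force"],st["width"]); print(proj("side",p),proj("side",[.6015,-.0195,.09]))
cv2.imwrite("pics/z5.png",crop(s,220,170,110,100,6))
```

```text
[ 0.5991 -0.0166  0.1851] [-0.207   0.4904 -2.5565] 0.433597660471781
[273.7 190.7] [273.7 231.4]
```

View pics/z5.png

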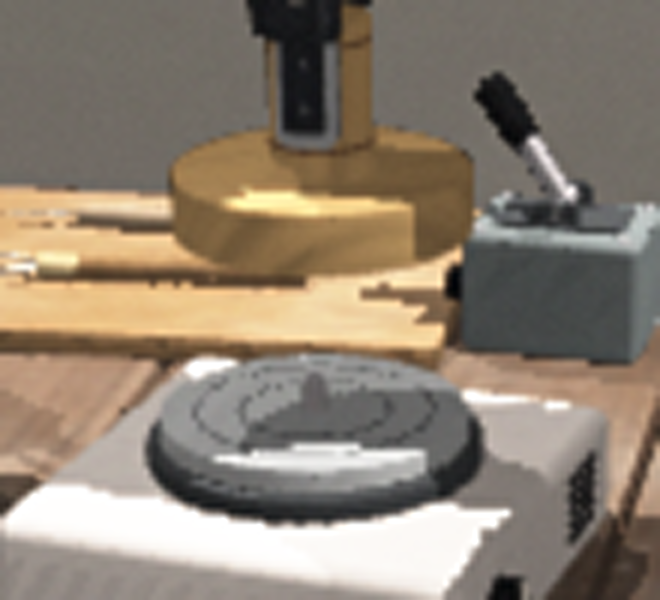

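Run:
```python
from h import *
np.set_printoptions(precision=4,suppress=True)
c=lambda u,v:(220+(u+.5)/6-.5,170+(v+.5)/6-.5)
tz=.185-.0368  # chuck underside
print("chuck axis pred",proj("side",[.5991,-.0166,tz+.012]),"meas",c(320.5,0)[0], "neck",proj("side",[.5991,-.0166,tz+.04]),c(321.5,0)[0])
print("pin meas",c(315,395),"pred",proj("side",[.6015,-.0195,.083]))
# bottom edge of disc front, back edge of disc top; plate top back edge & front
def rim(cx,cy,z,r):
    a=np.linspace(0,6.28,361); q=np.array([proj("side",[cx+r*np.cos(t),cy+r*np.sin(t),z]) for t in a]); return q[:,0].min(),q[:,0].max(),q[:,1].min(),q[:,1].max()
print("chuck top rim pred",rim(.5991,-.0166,tz+.024,.055),"bottom",rim(.5991,-.0166,tz,.055),"meas",c(169,128),c(472,275))
print("plate pred",rim(.6015,-.0195,.076,.058),"meas back/front",c(161,353),c(472,478))
```

```text
chuck axis pred [273.9 201.8] meas 273.0 neck [273.7 189.4] 273.1666666666667
pin meas (272.0833333333333, 235.41666666666669) pred [273.8 234.3]
chuck top rim pred (np.float64(248.1), np.float64(299.3), np.float64(189.2), np.float64(204.5)) bottom (np.float64(248.6), np.float64(299.2), np.float64(199.4), np.float64(215.5)) meas (247.75, 190.91666666666666) (298.25, 215.41666666666666)
plate pred (np.float64(247.7), np.float64(299.7), np.float64(228.0), np.float64(247.4)) meas back/front (246.41666666666666, 228.41666666666666) (298.25, 249.25)
```

Request:
jog_arm:
  turn:
    - [0,0,0]
    - [0,0,0]
    - [0,0,0]
    - [0,0,0]
    - [0,0,0]
    - [0,0,0]
    - [0,0,0]
  delta_pos:
    - [-0.004,-0.003,0.01]
    - [0,0,0.015]
    - [0,0,0.015]
    - [0,0,0.01]
    - [0,0,0.003]
    - [0,0,0]
    - [0,0,0]
  gripper: [0.03,0.03,0.03,0.03,0.03,0.03,0.03]

```text
time: 12.28
tool_pos: [0.6043, -0.0203, 0.1334]
tcp_rot: [-0.001, 3.141, -0.0]
wrist_force: [0.4, -0.6, -2.6]
width: 0.432
grip_force: 50.9
```

Run:
```python
from h import *
np.set_printoptions(precision=4,suppress=True)
s=np.mean([vision.read_camera("side").astype(float) for _ in range(3)],0).astype(np.uint8)[:,:,::-1]
st=read_state(); p=st["tool_pos"]; print(p,st["wrist_force"],st["tcp_rot"])
cv2.imwrite("pics/z6.png",crop(s,220,170,110,100,6))
```

```text
[ 0.605  -0.0204  0.1345] [-0.2499 -0.0775 -2.3477] [-0.0006  3.1394 -0.0003]
```

View pics/z6.png

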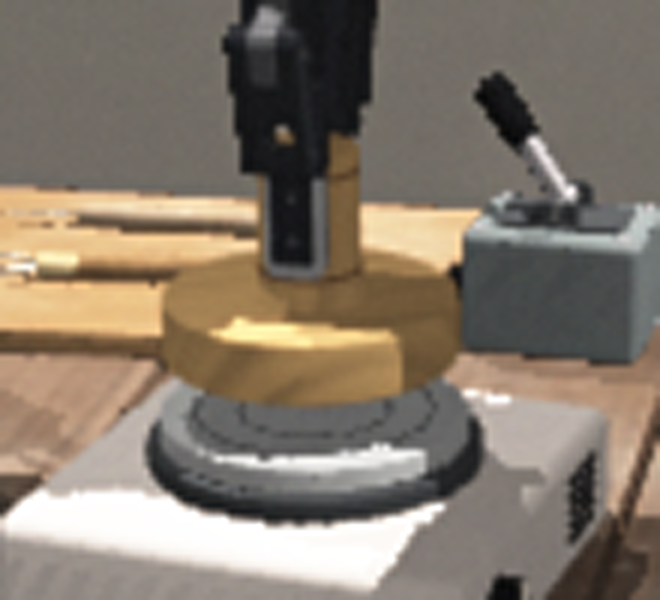

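Request:
jog_arm:
  turn:
    - [0,0,0]
    - [0,0,0]
    - [0,0,0]
    - [0,0,0]
    - [0,0,0]
    - [0,0,0]
    - [0,0,0]
    - [0,0,0]
  delta_pos:
    - [0.0017,0.0005,0.002]
    - [0,0,0.002]
    - [0,0,0.002]
    - [0,0,0.002]
    - [0,0,0.002]
    - [0,0,0.001]
    - [0,0,0]
    - [0,0,0]
  gripper: [0.03,0.03,0.03,0.03,0.03,0.03,0.03,0.03]

```text
time: 13.1
tool_pos: [0.6023, -0.02, 0.1221]
tcp_rot: [0.0, -3.141, -0.0]
wrist_force: [0.1, -0.3, -2.8]
width: 0.429
grip_force: 50.9
```

Request:
jog_arm:
  turn:
    - [0,0,0]
    - [0,0,0]
    - [0,0,0]
    - [0,0,0]
    - [0,0,0]
    - [0,0,0]
    - [0,0,0]
  delta_pos:
    - [0,0,0.002]
    - [0,0,0.002]
    - [0,0,0.002]
    - [0,0,0.002]
    - [0,0,0.001]
    - [0,0,0]
    - [0,0,0]
  gripper: [0.03,0.03,0.03,0.03,0.03,0.03,0.03]

```text
time: 13.68
tool_pos: [0.6024, -0.0198, 0.113]
tcp_rot: [0.0, -3.141, -0.0]
wrist_force: [0.2, 0.4, -3.6]
width: 0.43
grip_force: 50.9
```

Request:
jog_arm:
  turn:
    - [0,0,0]
    - [0,0,0]
    - [0,0,0]
    - [0,0,0]
    - [0,0,0]
    - [0,0,0]
    - [0,0,0]
    - [0,0,0]
  delta_pos:
    - [0,0,0.001]
    - [0,0,0.001]
    - [0,0,0.001]
    - [0,0,0]
    - [0,0,0]
    - [0,0,0]
    - [0,0,0]
    - [0,0,0]
  gripper: [0.03,0.03,0.03,0.03,0.03,0.03,0.03,0.03]

```text
time: 14.35
tool_pos: [0.6026, -0.0198, 0.1108]
tcp_rot: [-0.0, 3.141, 0.0]
wrist_force: [-2.7, 3.1, 4.8]
width: 0.43
grip_force: 51.5
```

Request:
jog_arm:
  turn:
    - [0,0,0]
    - [0,0,0]
    - [0,0,0]
    - [0,0,0]
    - [0,0,0]
    - [0,0,0]
    - [0,0,0]
    - [0,0,0]
  delta_pos:
    - [0.0005,0.0005,0.001]
    - [0,0,0.001]
    - [0,0,0.001]
    - [0,0,0.001]
    - [0,0,0]
    - [0,0,0]
    - [0,0,0]
    - [0,0,0]
  gripper: [0.03,0.03,0.03,0.03,0.03,0.03,0.03,0.03]

```text
time: 15.02
tool_pos: [0.6026, -0.0198, 0.1077]
tcp_rot: [-0.0, 3.14, -0.001]
wrist_force: [-2.1, 1.1, 7.8]
width: 0.432
grip_force: 52.1
```

Request:
jog_arm:
  turn:
    - [0,0,0]
    - [0,0,0]
    - [0,0,0]
    - [0,0,0]
    - [0,0,0]
    - [0,0,0]
    - [0,0,0]
    - [0,0,0]
  delta_pos:
    - [0,0,0.001]
    - [0,0,0.001]
    - [0,0,0.001]
    - [0,0,0]
    - [0,0,0]
    - [0,0,0]
    - [0,0,0]
    - [0,0,0]
  gripper: [0.03,0.03,0.03,0.03,0.03,0.03,0.03,0.03]

```text
time: 15.68
tool_pos: [0.6027, -0.0198, 0.1067]
tcp_rot: [-0.0, 3.14, -0.001]
wrist_force: [-7.9, 1.8, 18.0]
width: 0.431
grip_force: 53.1
```

Run:
```python
from h import *
s=vision.read_camera("side")[:,:,::-1]
cv2.imwrite("pics/z7.png",crop(s,220,170,110,100,6)); st=read_state(); print(st["tool_pos"],st["wrist_force"],st["torque"])
```

```text
[ 0.60270782 -0.01978979  0.10670702] [-7.38917655  0.99205241 18.11626071] [0.37658441 1.31113747 0.02087489]
```

View pics/z7.png

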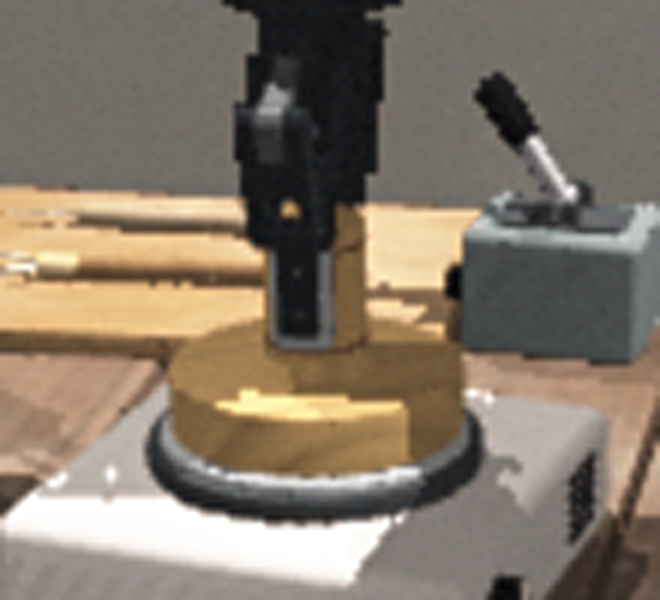

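The chuck (disc spanning about x 168–466 in the crop) sits upright, flat and concentric on the plate. The plate is pressed down, and the toggle still leans to off with its tip near (490, 85).

```bash
python3 -c "
from workcell import ticket
print(ticket.finish_job())"
```

```text
the job is handed in; nothing more can be done
None
```

The isolator's toggle is off and the chuck sits flat on the pin. The gripper is holding the plate down with about 18 N at the wrist, and I kept clear of the cup. The job is handed in, but no verdict came back.

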